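# Build the three-ring stack in the slanted filter holder

### The job

Build up the three metal rings in the slanted slotted holder: the tall plain sleeve goes in first, then the low ring with the cross inside, and last the ring with the narrow collar, collar facing out. Lower each one square down the bore until it rests fully on what is below it, and let go of it before fetching the next; do not let a ring fall. Leave the boxes, vials and dish standing where they are.

Things in the scene. Friction and masses are not known exactly. Their poses are not given: they have to be found in the camera images.
- cup: Grey smooth round cup fixed on the holder. Origin: centre of the bore's flat floor, 75 mm above the worktop. z: bore axis, out of the mouth, leaning 30 degrees from vertical (towards -x if the holder is not turned). Bore 65.4 mm wide; wall 6 mm thick, cut away from floor to rim on the +y and -y sides by slots 40 mm wide, so fingers holding a ring across the cup's y axis pass down them. Floor plate 50 mm wide in y.
- cup_mouth (a point): Centre of the cup's mouth: on the bore axis 49 mm above the floor, where the straight bore ends; round it a lip flares outwards 3 mm up to 55 mm above the floor, 84 mm across. When all is done the undersides of sleeve, cross ring and collared ring lie 0, 28 and 44 mm above the floor, so the collar stands out of the mouth.
- holder: The cup's grey stand, fixed to the worktop: base plate 110 x 100 x 10 mm with a column of 46 x 44 mm. Origin: centre of its underside, 75 mm straight below the cup's origin. The whole holder may be turned up to 0.45 rad either way about the vertical; its position varies too.
- sleeve_center (a point): Tall plain sleeve: outside diameter 62 mm, inside 52 mm, 28 mm tall. Point: its centre, half-way up (14 mm over its underside); its own z axis points up along its axis, and it lies flat, this side up, on the worktop at the start. Smooth bare metal.
- cross_center (a point): Low ring with a four-armed cross inside: outside diameter 62 mm, 16 mm tall. Point: its centre, half-way up (8 mm over its underside); its own z axis points up along its axis, and it lies flat, this side up, on the worktop at the start. Smooth bare metal.
- collar_center (a point): Collared ring, 38 mm tall: a flange of 62 mm diameter and 12 mm height, and on it a narrower collar of 48 mm diameter reaching from 12 to 38 mm above the underside; grasp it by the collar. Point: on the axis, 25 mm above the underside, half-way up the collar; its own z axis points up along its axis, and it lies flat, this side up, on the worktop at the start. Smooth bare metal.
- vial_0: Bystander, stands near a ring and is to be left alone: small capped vial, upright, 23 mm diameter, 51 mm tall. Origin: centre of its underside, z up.
- filter_box: Bystander, stands near a ring and is to be left alone: white carton, 50 x 70 mm (x, y), 45 mm tall. Origin: centre of its underside, z up.
- film_roll_box: Bystander, stands near a ring and is to be left alone: light blue carton, 66 x 66 mm, 58 mm tall. Origin: centre of its underside, z up.
- vial_1: Bystander, stands near a ring and is to be left alone: small capped vial with a pale cap, upright, 23 mm diameter, 51 mm tall. Origin: centre of its underside, z up.
- slides_box: Bystander, stands near a ring and is to be left alone: narrow grey carton, 30 x 78 mm (x, y), 52 mm tall. Origin: centre of its underside, z up.
- dish_1: Bystander, stands near a ring and is to be left alone: clear covered dish, 60 mm diameter, 14 mm tall. Origin: centre of its underside, z up.

How it is judged:
By the outcome, as a careful person would: the job done as asked, in the order asked, and still so for the second after the job is handed in, with the robot touching nothing.
It also fails if it takes over 72 s, if anything falls off the work surface, if the arm or the gripper's body presses on something with over 40 N, if the wrist force passes 120 N, or if a joint passes its speed limit or range.

### The arm

A 6-joint arm with a two-finger parallel gripper is mounted at the origin on a cart in front of the work surface, level with it; the furniture and walls round the work are solid. World frame = base frame: x ahead of the robot, y to its left, z up, the work surface at z = 0. Lengths are in m, angles in rad, forces in N, time in s.
With the tool pointing down it reaches from about 0.425 to 1.125 m from the base axis. Payload 14.9 kg.
Tool frame: the origin (TCP) lies midway between the tips of the shut fingers; the grasp point (between the pads) lies 19 mm behind it; z points along the fingers, y is the line along which they close (so a half turn about z gives the same grasp; the last joint's range is limited). The gripper opens to 91 mm and grips with 3 to 60 N. Pads are 32 mm wide; open, the fingers measure 118 mm over their backs; the gripper's body (76 mm by 178 mm) begins 60 mm behind the grasp point.
Start: joints at [1.308, 0.379, 1.734, -0, 1.028, -0.033], TCP at [0.159, 0.682, 0.214] pointing down, gripper open.
Joint ranges: [-2.77, 2.77], [-0.74, 2.19], [0, 2.66], [-1.06, 4.2], [0.31, 2.87], [-3.08, 3.08]. Speed limits (rad/s): [1.89, 1.89, 2.39, 3.14, 3.14, 3.14].

### API

Orientations are given as a unit quaternion [w, x, y, z].
In Python, from workcell import bot, optics, workorder gives the robot as it stands. The module is installed in compiled form; this text tells all that it offers.
- The arm moves only by the tool apply_moves, never from a script. Its argument "deltas" is a list of rows, each a list of 2 entries, a list of its own where there are three numbers: the shift along the world's x, y, z in cm, then the turn, a rotation vector about the world's x, y, z in degrees. A call has 1 to 8 rows; each row is the pose to reach, as a shift and turn from the pose commanded when the call began; what a row does not reach only later rows make up. A row lasts 1/12 s, in which the tool goes at most 41.7 mm and 7.16 degrees, less where a joint would pass 70% of its speed; a pose out of reach is approached as far as the arm can. A call with a gripper value outside its range is refused whole. "claw" is the opening, from 0 (shut) to 1 (fully open), set as the call begins (left out, the last holds). The fingers move at their own pace and stop on an object; the grip force is fixed at half the most. Time passes only in rows, so rows that repeat a pose let the fingers close. It gives the time, the measured TCP pose, the force, the opening and the grip force at its end, in the units of the state.
- bot.get_obs(): the state, without advancing time (a new reading comes with each control period).
- optics.camera(name): name is "side" or "top" or "wrist"; returns the picture (384x512x3 uint8, red, green, blue); there is no depth.
- optics.get_calibration(name): a dict with "fx", "fy", "cx", "cy" (pixels), "world_from_camera" (4x4, takes a point from camera to world coordinates). Camera axes: x right, y down, z forward; pixel columns grow to the right and rows downward; lengths in m; the calibration is good to about 2 mm. A picture is of the moment at which its call begins: read the wrist's pose just before it. get_calibration takes no time and is no camera call; for the wrist camera it gives the pose at the moment of the call.
- workorder.job_done(): hands the job in; it is judged then, once.
Trained networks look in the newest picture that a camera, given by its name, has taken for a name from the list of things; names that differ only in an ending like _2 or _b are one class to them, and where a whole thing is asked for, a point or a joint stands for the part that bears it (a point fixed in the world has none). Each returns a list of dicts, best first, with "score" (0 to 1); they miss things now and then, are a little off and sometimes report something else, mostly with a low value. They report only what shows in the picture. A call takes as long as a camera call.
- optics.masks_of(camera, query): "mask" (384x512 bool, what is visible of it) and "box" ([left, top, width, height] in pixels, round what is visible of it).
The state is a dict: "time": time; "joint_pos": joint angles; "qd": joint speeds; "joint_efforts": joint torques, N m; "ee_pos": TCP position; "orientation": TCP orientation; "wrist_force": force on the tool from outside, world axes, zero at the start; "wrist_torque": the same for the moment, N m; "grip_width": finger opening in m; "grip_force": force on a finger pad.
Only numpy, scipy, OpenCV 4.12 (cv2) and the standard library are available. Lean on these libraries where they do the work, as an engineer would, in place of code of your own. Each camera call takes 0.05 s, during which the arm holds its last target. There are 200 camera calls.

## Working session

There is one attempt and no reset: what is moved stays moved. The work goes in short steps, Python scripts to look and compute and a tool call to move; the robot and the scene stay as the last step left them, time stands still between calls to the robot, and variables do not carry over. Pictures are saved under pics/ and viewed, at most 13 in all, crops included, and the job is handed in when it is done.

Besides the shell and the picture viewer there is one more tool, called after "Request:" as name([rows], argument=value, ...), one row to a line, values as JSON. apply_moves: Moves the arm, as the interface text tells. Its arguments: {"type":"object","properties":{"deltas":{"type":"array"},"claw":{"type":"number"}},"required":["deltas"]}

```bash
mkdir -p pics; cat > h.py <<'E'
import numpy as np,cv2
from workcell import bot,optics,workorder
def pic(c,name=None):
    im=optics.camera(c)
    if name: cv2.imwrite('pics/'+name+'.png',cv2.cvtColor(im,cv2.COLOR_RGB2BGR))
    return im
def ray(cal,u,v):
    T=np.array(cal['world_from_camera']);d=T[:3,:3]@np.array([(u-cal['cx'])/cal['fx'],(v-cal['cy'])/cal['fy'],1])
    return T[:3,3],d
def onz(cal,u,v,z):
    o,d=ray(cal,u,v);return o+d*(z-o[2])/d[2]
def proj(cal,P):
    T=np.linalg.inv(np.array(cal['world_from_camera']));p=(T[:3,:3]@np.asarray(P,float).T).T+T[:3,3]
    return np.c_[cal['fx']*p[:,0]/p[:,2]+cal['cx'],cal['fy']*p[:,1]/p[:,2]+cal['cy']]
E
python3 - <<'E'
from h import *
np.set_printoptions(precision=3,suppress=True)
ims=[]
for c in ['top','side']:
    ims.append(pic(c,c+'0')); cal=optics.get_calibration(c)
    print(c,cal['fx'],np.array(cal['world_from_camera'])[:3])
    for q in ['cup','sleeve_center','cross_center','collar_center','vial_0','filter_box','film_roll_box','vial_1','slides_box','dish_1','holder']:
        for r in optics.masks_of(c,q)[:2]:
            b=r['box'];print(q,round(r['score'],2),b,onz(cal,b[0]+b[2]/2,b[1]+b[3]/2,.02)[:2])
print(bot.get_obs()['time'])
E
```

```text
top 453.14056495416776 [[ 0.151 -0.961  0.234  0.177]
 [-0.989 -0.146  0.035 -0.071]
 [ 0.    -0.236 -0.972  1.668]]
cup 0.75 [252.6, 151.2, 21.3, 23.1] [ 0.697 -0.03 ]
cup 0.56 [246.5, 150.9, 29.0, 31.4] [ 0.681 -0.024]
sleeve_center 0.43 [238.9, 216.9, 11.1, 1.5] [0.477 0.008]
cross_center 0.42 [326.1, 222.1, 20.2, 14.2] [ 0.485 -0.332]
collar_center 0.55 [140.1, 193.1, 19.1, 18.8] [0.48  0.366]
filter_box 0.73 [242.4, 196.6, 21.8, 15.6] [ 0.531 -0.017]
film_roll_box 0.76 [307.8, 200.9, 24.3, 22.5] [ 0.539 -0.266]
slides_box 0.63 [160.5, 181.1, 15.6, 19.9] [0.534 0.306]
dish_1 0.73 [135.4, 174.8, 12.7, 16.3] [0.55 0.41]
holder 0.58 [246.1, 151.0, 33.3, 32.4] [ 0.68  -0.031]
holder 0.38 [344.7, 210.6, 8.7, 4.4] [ 0.553 -0.373]
side 455.5968882329836 [[ 0.987 -0.088  0.132  0.347]
 [-0.159 -0.559  0.814 -1.17 ]
 [ 0.002 -0.825 -0.566  0.886]]
cup 0.61 [278.2, 173.9, 31.3, 30.1] [0.698 0.082]
sleeve_center 0.7 [219.0, 201.5, 18.0, 17.6] [ 0.461 -0.005]
cross_center 0.83 [245.9, 276.8, 18.1, 22.1] [ 0.49 -0.35]
cross_center 0.35 [274.6, 174.9, 43.9, 50.0] [0.691 0.017]
collar_center 0.68 [216.1, 142.0, 14.2, 21.2] [0.487 0.37 ]
collar_center 0.58 [277.0, 280.7, 5.4, 15.3] [ 0.553 -0.362]
vial_0 0.66 [228.0, 188.7, 8.8, 12.2] [0.486 0.079]
vial_0 0.63 [278.9, 279.8, 6.6, 17.2] [ 0.559 -0.363]
filter_box 0.77 [243.9, 199.9, 18.4, 17.2] [ 0.542 -0.008]
film_roll_box 0.75 [251.8, 240.6, 32.3, 37.1] [ 0.544 -0.249]
vial_1 0.66 [228.0, 188.7, 8.8, 12.2] [0.486 0.079]
vial_1 0.63 [278.9, 279.8, 6.6, 17.2] [ 0.559 -0.363]
slides_box 0.54 [227.1, 150.0, 22.0, 15.2] [0.539 0.323]
dish_1 0.41 [232.3, 143.0, 15.8, 9.1] [0.557 0.4  ]
1.2
```

View pics/top0.png

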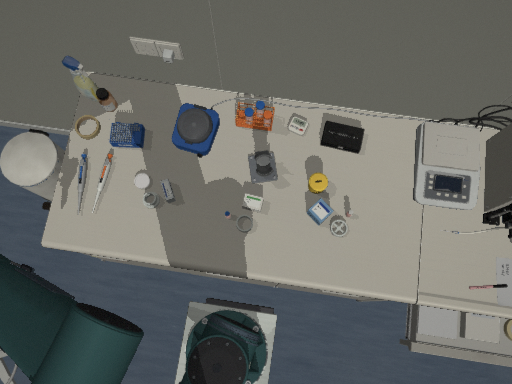

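View pics/side0.png

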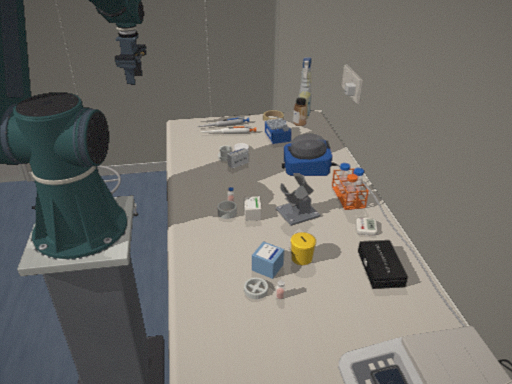

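The top view shows the sleeve at about (245,225) beside the white box and the blue-capped vial. The cross ring is at (338,228), the collared ring at (150,200) and the cup at (263,161). The side view agrees with this.

```bash
python3 - <<'E'
from h import *
from scipy.spatial.transform import Rotation as R
np.set_printoptions(precision=3,suppress=True)
o=bot.get_obs();print(o['ee_pos'],o['orientation'],o['grip_width'])
q=o['orientation'];T=np.eye(4);T[:3,:3]=R.from_quat(q,scalar_first=True).as_matrix();T[:3,3]=o['ee_pos']
print(T[:3,:3]);c=optics.get_calibration('wrist');print(c['fx'],np.linalg.inv(T)@np.array(c['world_from_camera']))
ct=optics.get_calibration('top');cs=optics.get_calibration('side')
print(onz(ct,245,225,.02),onz(ct,338,228,.01),onz(ct,150,200,.03),onz(ct,227,214,.03),onz(ct,263,161,.12))
E
```

```text
[0.159 0.682 0.214] [ 0.     0.115  0.993 -0.   ] 0.0909790542223376
[[-0.974  0.228  0.   ]
 [ 0.228  0.974 -0.   ]
 [-0.    -0.    -1.   ]]
322.1573719222219 [[ 0.001 -0.958 -0.288  0.082]
 [ 1.     0.     0.001 -0.001]
 [-0.001 -0.288  0.958 -0.17 ]
 [ 0.     0.     0.     1.   ]]
[0.45  0.001 0.02 ] [ 0.492 -0.34   0.01 ] [0.488 0.364 0.03 ] [0.479 0.073 0.03 ] [ 0.672 -0.031  0.12 ]
```

Request:
apply_moves([
  [[3, -3, 1], [0, 0, 2]],
  [[6, -6, 2], [0, 0, 4]],
  [[9, -9, 3], [0, 0, 6]],
  [[11.5, -12, 4], [0, 0, 8]],
  [[14.5, -15, 4], [0, 0, 10]],
  [[17.5, -18, 4], [0, 0, 12]],
  [[20, -21, 4], [0, 0, 13.2]],
  [[22.5, -24, 4], [0, 0, 13.2]],
])

```text
time: 1.87
ee_pos: [0.3852, 0.4405, 0.2542]
orientation: [0.0, -0.001, 1.0, 0.0]
wrist_force: [0.3, -0.2, 0.0]
grip_width: 0.0909
grip_force: 0.0
```

Request:
apply_moves([
  [[2, -3, 0], [0, 0, 0]],
  [[4, -6, 0], [0, 0, 0]],
  [[6, -9, 0], [0, 0, 0]],
  [[6, -9, 0], [0, 0, 0]],
  [[6, -9, 0], [0, 0, 0]],
])

```text
time: 2.28
ee_pos: [0.445, 0.3508, 0.2541]
orientation: [0.0, 0.001, 1.0, 0.0]
wrist_force: [-1.1, 0.8, 0.4]
grip_width: 0.0914
grip_force: 0.0
```

```bash
cat >> h.py <<'E'
np.set_printoptions(precision=3,suppress=True)
def look(name,qs):
    cal=optics.get_calibration('wrist');im=pic('wrist',name)
    o=bot.get_obs();print(o['time'],o['ee_pos'],o['orientation'])
    for q,z in qs:
        for r in optics.masks_of('wrist',q)[:2]:
            m=r['mask'].astype(np.uint8);c,_=cv2.findContours(m,0,1)
            if not c: continue
            c=max(c,key=cv2.contourArea);h=cv2.convexHull(c)[:,0]
            P=np.array([onz(cal,u,v,z)[:2] for u,v in h])
            (cc,rr)=cv2.minEnclosingCircle(P.astype(np.float32)*1000)
            rect=cv2.minAreaRect(P.astype(np.float32)*1000)
            print(q,round(r['score'],2),r['box'],'circ@z',z,np.array(cc),rr,'rect',np.array(rect[0]),np.array(rect[1]),rect[2])
    return cal,im
E
python3 - <<'E'
from h import *
look('w1',[('collar_center',.012),('slides_box',.052),('dish_1',.014),('vial_1',.051)])
E
```

```text
2.3333 [0.444 0.352 0.254] [0. 0. 1. 0.]
collar_center 0.84 [252.6, 178.6, 41.9, 44.4] circ@z 0.012 [491.096 368.01 ] 33.95133972167969 rect [491.336 367.996] [60.481 65.988] 89.88516235351562
slides_box 0.61 [199.8, 195.9, 52.7, 68.9] circ@z 0.052 [522.037 310.083] 46.13870620727539 rect [522.336 310.228] [86.768 41.376] 27.13344383239746
dish_1 0.75 [285.2, 224.6, 42.2, 38.4] circ@z 0.014 [555.323 416.002] 31.925413131713867 rect [555.533 415.956] [60.208 60.861] 89.88494873046875
vial_1 0.76 [26.2, 179.4, 36.4, 24.5] circ@z 0.051 [468.566  89.76 ] 25.63201332092285 rect [467.691  89.345] [20.578 51.216] 25.35999298095703
```

View pics/w1.png

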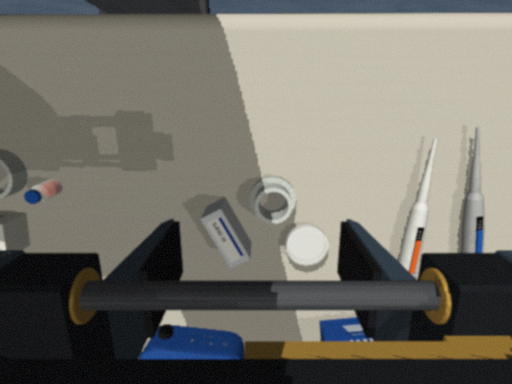

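The collared ring shows at (274,200), with the grey carton lower left at (225,236) and the dish lower right at (307,245). The blue-capped vial is at the left, (42,190).

Request:
apply_moves([
  [[0, -4, 0], [0, 0, 0]],
  [[0, -8, 0], [0, 0, 0]],
  [[0, -12, 0], [0, 0, 0]],
  [[0, -16, 0], [0, 0, 0]],
  [[0, -20, 0], [0, 0, 0]],
  [[0, -24, 0], [0, 0, 0]],
  [[0, -28, -1], [0, 0, 0]],
  [[0, -31, -3], [0, 0, 0]],
])

```text
time: 3.2
ee_pos: [0.4451, 0.0405, 0.2256]
orientation: [0.002, -0.001, 1.0, -0.0]
wrist_force: [1.1, -0.7, -0.6]
grip_width: 0.0912
grip_force: 0.0
```

Request:
apply_moves([
  [[0, -2, -2], [0, 0, 0]],
  [[0, -3, -3], [0, 0, 0]],
  [[0, -3, -3], [0, 0, 0]],
])

```text
time: 3.45
ee_pos: [0.443, 0.0113, 0.1922]
orientation: [-0.002, 0.0, 1.0, 0.0]
wrist_force: [-1.2, 0.7, 0.1]
grip_width: 0.091
grip_force: 0.0
```

```bash
python3 - <<'E'
from h import *
look('w2',[('sleeve_center',.028),('filter_box',.045),('vial_0',.051),('cup',.12)])
E
```

```text
3.5 [0.444 0.012 0.193] [-0.001  0.     1.     0.   ]
sleeve_center 0.61 [227.9, 158.7, 55.3, 60.6] circ@z 0.028 [451.534   7.695] 33.83408737182617 rect [451.756   6.229] [60.705 66.808] 89.98291778564453
filter_box 0.58 [205.5, 225.9, 67.1, 51.5] circ@z 0.045 [522.95  -13.109] 46.000946044921875 rect [522.442 -11.637] [69.598 66.241] 84.80469512939453
vial_0 0.62 [305.8, 193.0, 20.3, 29.0] circ@z 0.051 [465.908  67.918] 17.11511993408203 rect [466.33   67.181] [33.994 22.172] 28.07550811767578
cup 0.81 [201.5, 346.2, 37.9, 13.4] circ@z 0.12 [584.909 -24.926] 17.183637619018555 rect [582.942 -24.85 ] [34.149 11.195] 89.95430755615234
```

View pics/w2.png

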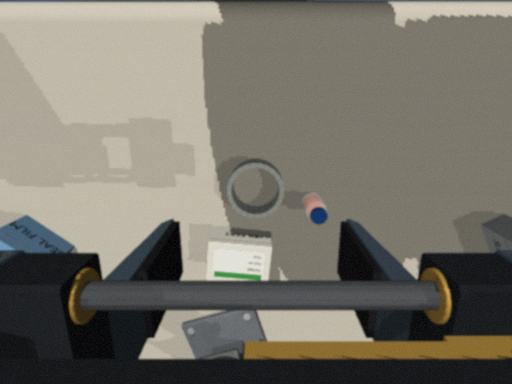

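The sleeve ring is at (255,189). The vial is to its right, with its cap at (318,215), and the white box is below it, with its upper edge at about row 235.

```bash
cat >> h.py <<'E'
from scipy.optimize import least_squares
def fit(cal,box,circ,x0):
    t=np.linspace(0,2*np.pi,60)
    def f(x):
        P=np.vstack([np.c_[x[0]+r*np.cos(t),x[1]+r*np.sin(t),0*t+z] for r,z in circ]);p=proj(cal,P)
        a,b=p.min(0),p.max(0);return np.r_[a-box[:2],b-np.array(box[:2])-np.array(box[2:])]
    s=least_squares(f,x0,x_scale=.01,diff_step=1e-4);return s.x,s.fun
E
python3 - <<'E'
from h import *
cal=optics.get_calibration('wrist')
print(fit(cal,[227.9,158.7,55.3,60.6],[(.031,0),(.031,.028)],[.45,.005]))
print(fit(cal,[305.8,193,20.3,29],[(.0115,0),(.0115,.051)],[.47,.07]))
for u,v in [(209,238),(270,240)]:print(onz(cal,u,v,.045))
c1=dict(cal);T=np.array(cal['world_from_camera']);T[:3,3]+=[0.0,0.340,.0615];c1['world_from_camera']=T
print(fit(c1,[252.6,178.6,41.9,44.4],[(.031,0),(.031,.012),(.024,.038)],[.49,.36]))
E
```

```text
(array([0.459, 0.009]), array([-0.852,  0.568,  0.853, -0.538]))
(array([0.476, 0.074]), array([-4.318, -2.742,  3.764,  2.622]))
[ 0.506 -0.041  0.045]
[0.508 0.024 0.045]
(array([0.494, 0.372]), array([-2.018, -1.848,  2.019,  1.929]))
```

```bash
python3 - <<'E'
from h import *
cal=optics.get_calibration('wrist');print(np.array(cal['world_from_camera']),bot.get_obs()['ee_pos'])
t=np.linspace(0,2*np.pi,60)
for z in (0,.028):
    p=proj(cal,np.c_[.454+.031*np.cos(t),.008+.031*np.sin(t),0*t+z]);print(p.min(0),p.max(0))
for v in (158.7,219.3):
    p=onz(cal,255,v,.028);print(p,proj(cal,[p]))
m=optics.masks_of('wrist','sleeve_center')[0]['mask'];ys,xs=np.where(m);print(xs.min(),xs.max(),ys.min(),ys.max())
E
```

```text
[[-0.003  0.957  0.29   0.362]
 [ 1.     0.002  0.002  0.013]
 [ 0.001  0.29  -0.957  0.365]
 [ 0.     0.     0.     1.   ]] [0.445 0.013 0.195]
[228.664 155.112] [281.813 206.685]
[226.303 159.52 ] [283.535 214.733]
[0.422 0.008 0.028] [[255.  158.7]]
[0.49  0.008 0.028] [[255.  219.3]]
227 283 158 218
```

Request:
apply_moves([
  [[0.5, -0.2, -3], [0, 0, 5]],
  [[1.2, -0.4, -6], [0, 0, 10]],
  [[1.2, -0.4, -7], [0, 0, 15]],
  [[1.2, -0.4, -7], [0, 0, 15]],
  [[1.2, -0.4, -7], [0, 0, 15]],
  [[1.2, -0.4, -7], [0, 0, 15]],
])

```text
time: 4.25
ee_pos: [0.4568, 0.0084, 0.1251]
orientation: [0.001, -0.13, 0.992, -0.0]
wrist_force: [-0.3, 0.9, -0.3]
grip_width: 0.091
grip_force: 0.0
```

```bash
python3 - <<'E'
from h import *
for i in range(2):
    cal=optics.get_calibration('wrist');pic('wrist');print(bot.get_obs()['ee_pos'],bot.get_obs()['orientation'],np.array(cal['world_from_camera'])[:3,3])
    for q,c,x0 in [('sleeve_center',[(.031,0),(.031,.028)],[.455,.008]),('vial_0',[(.0115,0),(.0115,.051)],[.476,.07])][:2-i]:
        for r in optics.masks_of('wrist',q)[:1]: print(q,r['score'],r['box'],fit(cal,r['box'],c,x0))
E
```

```text
[0.457 0.008 0.125] [ 0.001 -0.13   0.992 -0.   ] [ 0.377 -0.013  0.295]
sleeve_center 0.69 [225.1, 153.8, 70.1, 76.8] (array([0.454, 0.008]), array([-0.728,  1.32 ,  0.728, -1.321]))
vial_0 0.61 [308.3, 213.4, 31.6, 42.1] (array([0.474, 0.072]), array([-2.505, -2.053,  2.116,  1.936]))
[0.457 0.008 0.125] [ 0.001 -0.13   0.991 -0.   ] [ 0.377 -0.013  0.295]
```

Request:
apply_moves([
  [[-0.3, 0, -2], [0, 0, 0]],
  [[-0.3, 0, -5], [0, 0, 0]],
  [[-0.3, 0, -8], [0, 0, 0]],
  [[-0.3, 0, -10.5], [0, 0, 0]],
  [[-0.3, 0, -11.7], [0, 0, 0]],
  [[-0.3, 0, -12.0], [0, 0, 0]],
  [[-0.3, 0, -12.0], [0, 0, 0]],
  [[-0.3, 0, -12.0], [0, 0, 0]],
])

```text
time: 5.17
ee_pos: [0.4537, 0.008, 0.0047]
orientation: [0.0, -0.131, 0.991, -0.0]
wrist_force: [0.4, -0.0, 0.1]
grip_width: 0.0912
grip_force: 0.0
```

Request:
apply_moves([
  [[0, 0, 0], [0, 0, 0]],
  [[0, 0, 0], [0, 0, 0]],
  [[0, 0, 0], [0, 0, 0]],
  [[0, 0, 0], [0, 0, 0]],
  [[0, 0, 0], [0, 0, 0]],
], claw=0)

```text
time: 5.58
ee_pos: [0.4534, 0.008, 0.0043]
orientation: [0.0, -0.131, 0.991, -0.0]
wrist_force: [-0.1, 0.9, 5.2]
grip_width: 0.0613
grip_force: 30.1
```

Request:
apply_moves([
  [[0, 0, 1], [0, 0, 0]],
  [[0, 0, 3], [0, 0, 0]],
  [[0, 0, 6], [0, 0, 0]],
  [[0, 0, 10], [0, 0, 0]],
  [[1, 0, 14], [0, 0, 0]],
  [[3, -0.5, 17.5], [0, 0, -3]],
  [[6, -1, 20], [0, 0, -6]],
  [[9, -1.5, 22], [0, 0, -9]],
])

```text
time: 6.25
ee_pos: [0.5442, -0.0072, 0.2279]
orientation: [0.002, -0.051, 0.999, -0.0]
wrist_force: [0.9, -0.1, -0.6]
grip_width: 0.0615
grip_force: 30.0
```

Request:
apply_moves([
  [[3.5, -0.5, 1], [0, 0, -2]],
  [[7, -1, 2], [0, 0, -4]],
  [[10.5, -1.5, 2.6], [0, 0, -6]],
  [[14, -2, 2.6], [0, 0, -6]],
  [[17.5, -2.3, 2.6], [0, 0, -6]],
  [[19.7, -2.3, 2.6], [0, 0, -6]],
  [[19.7, -2.3, 2.6], [0, 0, -6]],
  [[19.7, -2.3, 2.6], [0, 0, -6]],
])

```text
time: 6.92
ee_pos: [0.7402, -0.03, 0.2499]
orientation: [-0.0, -0.0, 1.0, 0.0]
wrist_force: [-0.6, -0.3, -0.4]
grip_width: 0.0613
grip_force: 30.0
```

```bash
python3 - <<'E'
from h import *
import json
cal,im=look('w3',[('cup',.12),('holder',.01)])
json.dump({k:np.array(v).tolist() for k,v in cal.items()},open('w3.json','w'))
print(bot.get_obs()['grip_width'])
E
```

```text
6.9667 [ 0.739 -0.03   0.25 ] [-0.001 -0.     1.     0.   ]
cup 0.86 [212.8, 52.3, 85.9, 115.2] circ@z 0.12 [667.75  -31.227] 48.70722961425781 rect [666.769 -33.154] [93.652 65.287] 17.919193267822266
holder 0.61 [207.6, 53.3, 103.6, 115.9] circ@z 0.01 [677.51  -29.337] 72.4223403930664 rect [669.786 -31.491] [128.332 100.12 ] 16.751562118530273
0.06125600528168076
```

View pics/w3.png

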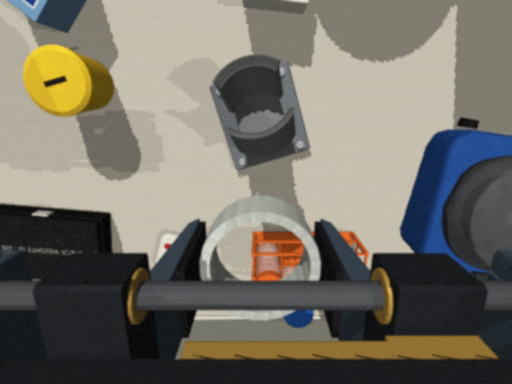

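The cup and its plate show at about (260,115), turned roughly 17°. The gripped sleeve is at (262,255). I'll zoom in on the holder to pick out features.

```bash
python3 - <<'E'
import cv2
i=cv2.imread('pics/w3.png')[40:185,195:330]
cv2.imwrite('pics/w3z.png',cv2.resize(i,None,fx=4,fy=4,interpolation=cv2.INTER_CUBIC))
E
```

```text
(no output)
```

View pics/w3z.png

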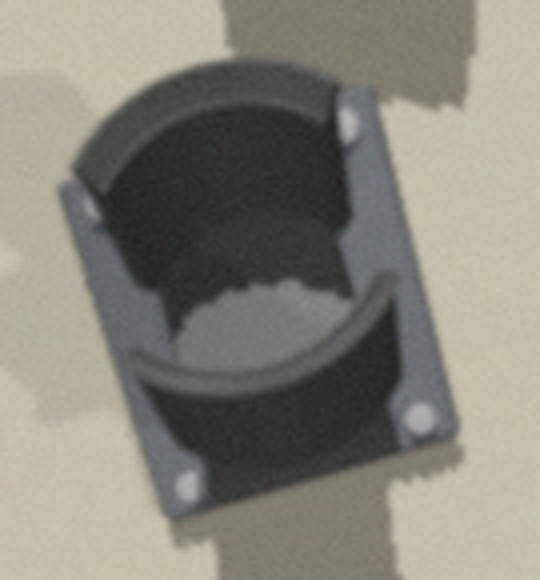

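```bash
cat > m.py <<'E'
from h import *
from scipy.spatial.transform import Rotation as R
def cupT(x,y,psi):
    T=np.eye(4);T[:3,:3]=(R.from_euler('z',psi)*R.from_euler('y',-30,degrees=True)).as_matrix();T[:3,3]=[x,y,.075];return T
def hold(x,y,psi,P):return np.asarray(P)@R.from_euler('z',psi).as_matrix().T+[x,y,0]
def cup(x,y,psi,P):
    T=cupT(x,y,psi);return np.asarray(P)@T[:3,:3].T+T[:3,3]
def circ(r,z,a,b,n=40):
    t=np.radians(np.linspace(a,b,n));return np.c_[r*np.cos(t),r*np.sin(t),0*t+z]
E
python3 - <<'E'
from m import *
import json
cal=json.load(open('w3.json'))
px=np.array([[172,518],[455,438],[62,187],[372,90]])/4+[195,40]
C=[[.055,-.05,.01],[.055,.05,.01],[-.055,-.05,.01],[-.055,.05,.01]]
s=least_squares(lambda p:(proj(cal,hold(*p,C))-px).ravel(),[.67,-.03,.3]);print(s.x,s.fun)
p=s.x
i=cv2.resize(cv2.imread('pics/w3.png')[40:185,195:330],None,fx=4,fy=4)
def dr(P,col,cl=False):cv2.polylines(i,[np.int32((proj(cal,P)-[195,40])*4)],cl,col,1)
dr(hold(*p,[C[0],C[1],C[3],C[2]]),(0,255,0),True)
for a in (0,180):
    dr(cup(*p,circ(.042,.055,a-62,a+62)),(0,0,255));dr(cup(*p,circ(.0327,.049,a-52,a+52)),(255,0,255))
    dr(cup(*p,circ(.0327,0,a-52,a+52)),(255,255,0))
cv2.imwrite('pics/w3o.png',i)
a=cupT(*p);print(a)
E
```

```text
[ 0.68  -0.028  0.285] [-1.766  2.353  2.364  0.777 -1.703 -0.783  1.085 -1.636]
[[ 0.831 -0.282 -0.48   0.68 ]
 [ 0.244  0.96  -0.141 -0.028]
 [ 0.5    0.     0.866  0.075]
 [ 0.     0.     0.     1.   ]]
```

View pics/w3o.png

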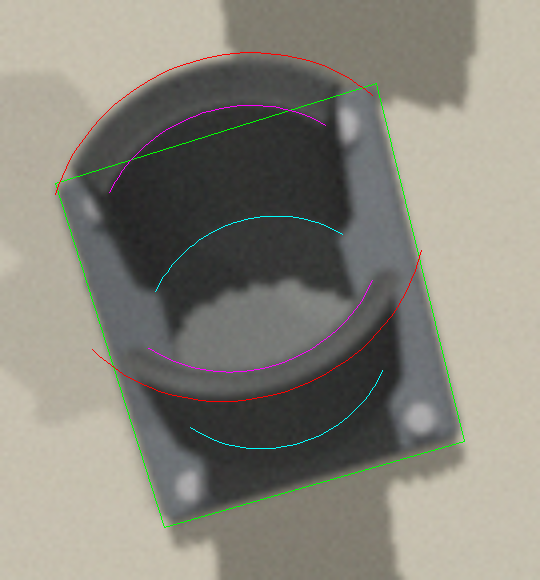

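The overlay lines up on the plate corners (about 2 px out) and on the bore's inner edge, so the pose holds to about 1 mm.

```bash
cat > goal.py <<'E'
from m import *
P=(.680,-.028,.285)
def goal(h,q=None):
    "TCP at height h(mm) over floor on bore axis; delta in cm / deg from the measured pose"
    o=bot.get_obs();T=cupT(*P);p=T[:3,3]+T[:3,2]*h/1000
    Rg=T[:3,:3]@np.diag([-1,1,-1]);Rc=R.from_quat(o['orientation'],scalar_first=True)
    return (p-np.array(o['ee_pos']))*100,np.degrees((R.from_matrix(Rg)*Rc.inv()).as_rotvec())
E
python3 - <<'E'
from goal import *
for h in (110,80,60,30,4.3): print(h,*goal(h))
print(cupT(*P)[:3,2])
E
```

```text
110 [-11.183  -1.359  -7.993] [  4.288 -29.827  15.913]
80 [ -9.743  -0.937 -10.591] [  4.288 -29.827  15.913]
60 [ -8.783  -0.656 -12.323] [  4.288 -29.827  15.913]
30 [ -7.344  -0.234 -14.921] [  4.288 -29.827  15.913]
4.3 [ -6.111   0.127 -17.147] [  4.288 -29.827  15.913]
[-0.48  -0.141  0.866]
```

Request:
apply_moves([
  [[-2, -0.3, 0], [0.8, -6, 3.2]],
  [[-4.5, -0.6, 0], [1.7, -12, 6.4]],
  [[-7.5, -0.9, 0], [2.6, -18, 9.5]],
  [[-10, -1.2, -2], [3.4, -24, 12.7]],
  [[-11.2, -1.36, -5], [4.3, -29.8, 15.9]],
  [[-11.18, -1.36, -7.5], [4.3, -29.8, 15.9]],
  [[-11.18, -1.36, -8], [4.3, -29.8, 15.9]],
  [[-11.18, -1.36, -8], [4.3, -29.8, 15.9]],
])

```text
time: 7.73
ee_pos: [0.6242, -0.0433, 0.1664]
orientation: [0.254, -0.137, 0.957, 0.038]
wrist_force: [-0.5, 0.8, -1.3]
grip_width: 0.0616
grip_force: 30.0
```

```bash
python3 - <<'E'
from goal import *
cal=optics.get_calibration('wrist');im=pic('wrist');i=cv2.cvtColor(im,4)
s=optics.camera('side')
print(bot.get_obs()['joint_pos'],bot.get_obs()['ee_pos'])
def dr(Q,col):cv2.polylines(i,[np.int32(proj(cal,Q))],False,col,1)
for a in (0,180):
    dr(cup(*P,circ(.042,.055,a-62,a+62)),(0,0,255));dr(cup(*P,circ(.0327,.049,a-52,a+52)),(255,0,255))
dr(cup(*P,circ(.031,.1057,0,360)),(0,255,0))
dr(cup(*P,circ(.031,.1057+.028,0,360)),(0,255,0))
cs=optics.get_calibration('side');s=cv2.cvtColor(s,4)[140:240,230:330];s=cv2.resize(s,None,fx=3.84,fy=3.84,interpolation=2)
cv2.imwrite('pics/w4.png',np.hstack([i[:, 130:400],s]))
for h in (80,60,30,4.3): print(h,*goal(h))
E
```

```text
[-0.208  0.194  2.159  0.662  0.396 -2.628] [ 0.628 -0.043  0.171]
80 [ 1.361  0.425 -2.623] [-0.046 -0.048  0.035]
60 [ 2.32   0.706 -4.355] [-0.046 -0.048  0.035]
30 [ 3.76   1.127 -6.953] [-0.046 -0.048  0.035]
4.3 [ 4.993  1.489 -9.179] [-0.046 -0.048  0.035]
```

View pics/w4.png

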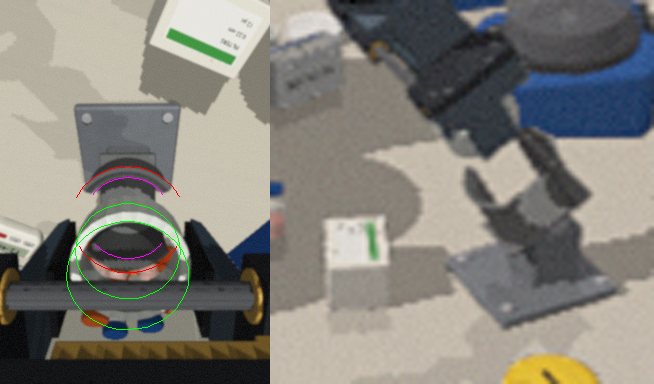

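The wrist view shows the ring centred on the cup sideways: ring centre at about column 130, cup at about 128. In the side crop the sleeve lines up with the bore.

Request:
apply_moves([
  [[0.7, 0.2, -1.3], [0, 0, 0]],
  [[1.36, 0.43, -2.62], [0, 0, 0]],
  [[1.84, 0.57, -3.5], [0, 0, 0]],
  [[2.32, 0.71, -4.36], [0, 0, 0]],
  [[2.32, 0.71, -4.36], [0, 0, 0]],
  [[2.32, 0.71, -4.36], [0, 0, 0]],
])

```text
time: 8.33
ee_pos: [0.6526, -0.0362, 0.1278]
orientation: [0.257, -0.137, 0.956, 0.037]
wrist_force: [-1.0, 0.4, -0.7]
grip_width: 0.0613
grip_force: 30.0
```

Request:
apply_moves([
  [[0.24, 0.07, -0.43], [0, 0, 0]],
  [[0.48, 0.14, -0.87], [0, 0, 0]],
  [[0.72, 0.21, -1.3], [0, 0, 0]],
  [[0.72, 0.21, -1.3], [0, 0, 0]],
  [[0.72, 0.21, -1.3], [0, 0, 0]],
])

```text
time: 8.75
ee_pos: [0.6586, -0.0346, 0.1132]
orientation: [0.256, -0.137, 0.956, 0.037]
wrist_force: [-1.9, -3.4, -4.9]
grip_width: 0.0612
grip_force: 30.0
```

```bash
python3 - <<'E'
from goal import *
o=bot.get_obs();print(o['wrist_force'],o['wrist_torque'])
for h in (45,30,4.3): print(h,*goal(h))
E
```

```text
[-1.861 -3.401 -4.918] [-0.79   0.94  -0.331]
45 [-0.016  0.03   0.079] [-0.008 -0.012  0.033]
30 [ 0.704  0.241 -1.22 ] [-0.008 -0.012  0.033]
4.3 [ 1.937  0.602 -3.445] [-0.008 -0.012  0.033]
```

Request:
apply_moves([
  [[-0.07, -0.07, -0.05], [0, 0, 0]],
  [[0.17, 0.0, -0.48], [0, 0, 0]],
  [[0.41, 0.07, -0.9], [0, 0, 0]],
  [[0.65, 0.14, -1.35], [0, 0, 0]],
  [[0.65, 0.14, -1.35], [0, 0, 0]],
  [[0.65, 0.14, -1.35], [0, 0, 0]],
])

```text
time: 9.25
ee_pos: [0.6658, -0.0338, 0.1015]
orientation: [0.254, -0.138, 0.956, 0.041]
wrist_force: [1.2, 5.2, -2.8]
grip_width: 0.0612
grip_force: 30.0
```

```bash
cat >> goal.py <<'E'
def rep(*hs):
    o=bot.get_obs();T=cupT(*P)[:3,:3];print('F cup',T.T@o['wrist_force'],'M',T.T@o['wrist_torque'],'pos in cup mm',T.T@(np.array(o['ee_pos'])-cupT(*P)[:3,3])*1000)
    for h in hs: print(h,*goal(h))
E
python3 - <<'E'
from goal import *
rep(15,4.3)
E
```

```text
F cup [ 0.918  4.657 -3.73 ] M [1.015 0.433 0.006] pos in cup mm [ 0.002 -1.577 30.544]
15 [ 0.701  0.37  -1.346] [-0.351 -0.287 -0.227]
4.3 [ 1.215  0.52  -2.273] [-0.351 -0.287 -0.227]
```

Request:
apply_moves([
  [[-0.02, 0.07, 0], [0, 0, 0]],
  [[0.22, 0.14, -0.43], [0, 0, 0]],
  [[0.46, 0.21, -0.87], [0, 0, 0]],
  [[0.7, 0.28, -1.3], [0, 0, 0]],
  [[0.87, 0.33, -1.6], [0, 0, 0]],
  [[0.87, 0.33, -1.6], [0, 0, 0]],
  [[0.87, 0.33, -1.6], [0, 0, 0]],
])

```text
time: 9.83
ee_pos: [0.6739, -0.0317, 0.0876]
orientation: [0.251, -0.14, 0.957, 0.046]
wrist_force: [-0.4, 13.8, -7.9]
grip_width: 0.0615
grip_force: 30.0
```

```bash
python3 - <<'E'
from goal import *
rep(4.3)
E
```

```text
F cup [-0.916 13.34  -8.552] M [ 2.503  0.547 -0.031] pos in cup mm [ 0.382 -1.824 14.365]
4.3 [ 0.4    0.307 -0.891] [-0.826 -0.74  -0.578]
```

```bash
python3 - <<'E'
from goal import *
print(bot.get_obs()['joint_pos'],bot.get_obs()['joint_efforts'])
E
```

```text
[-0.176  0.404  2.08   0.896  0.309 -2.853] [ -9.549 -71.172 -36.44    0.228  -3.908  -0.062]
```

Joint 5 is at its lower limit of 0.31, which explains the drift. I'll pitch the tool 5° towards vertical about the cup's y axis. The ring can pivot between the pads and the bore holds it straight, so joint 5 moves off its limit.

Request:
apply_moves([
  [[-0.08, -0.05, 0.05], [-0.3, 1.2, 0]],
  [[-0.14, -0.09, 0.07], [-0.7, 2.4, 0]],
  [[-0.2, -0.13, 0.09], [-1.05, 3.6, 0]],
  [[-0.25, -0.16, 0.1], [-1.4, 4.8, 0]],
  [[-0.25, -0.16, 0.1], [-1.4, 4.8, 0]],
])

```text
time: 10.25
ee_pos: [0.672, -0.0333, 0.0896]
orientation: [0.209, -0.141, 0.967, 0.039]
wrist_force: [-5.9, 14.4, 4.6]
grip_width: 0.0613
grip_force: 30.0
```

```bash
cat >> goal.py <<'E'
def J():
    o=bot.get_obs();print('j',o['joint_pos'],'tilt err cup deg',cupT(*P)[:3,:3].T@goal(0)[1])
E
python3 - <<'E'
from goal import *
rep();J()
E
```

```text
F cup [ 0.924 15.431  4.786] M [ 2.602  0.484 -0.236] pos in cup mm [-0.63  -2.86  17.185]
j [-0.163  0.403  2.045  0.578  0.368 -2.532] tilt err cup deg [-1.104 -5.52   0.022]
```

Request:
apply_moves([
  [[-0.08, 0.09, -0.03], [-0.45, -0.14, -0.28]],
  [[-0.16, 0.18, -0.06], [-0.91, -0.27, -0.55]],
  [[-0.16, 0.18, -0.06], [-0.91, -0.27, -0.55]],
  [[-0.16, 0.18, -0.06], [-0.91, -0.27, -0.55]],
])

```text
time: 10.58
ee_pos: [0.6715, -0.0332, 0.0896]
orientation: [0.212, -0.137, 0.967, 0.029]
wrist_force: [1.9, 6.0, 0.0]
grip_width: 0.0612
grip_force: 30.0
```

```bash
python3 - <<'E'
from goal import *
rep();J()
E
```

```text
F cup [ 3.017  5.231 -1.703] M [ 0.767 -0.158 -0.091] pos in cup mm [-1.041 -2.593 17.481]
j [-0.154  0.399  2.052  0.548  0.342 -2.494] tilt err cup deg [ 0.198 -5.292  0.103]
```

Request:
apply_moves([
  [[0.11, 0.08, -0.22], [0, 0, 0]],
  [[0.22, 0.12, -0.43], [0, 0, 0]],
  [[0.34, 0.15, -0.65], [0, 0, 0]],
  [[0.46, 0.19, -0.87], [0, 0, 0]],
  [[0.46, 0.19, -0.87], [0, 0, 0]],
])

```text
time: 11.0
ee_pos: [0.6762, -0.0315, 0.0805]
orientation: [0.212, -0.137, 0.967, 0.029]
wrist_force: [2.8, 4.0, -0.9]
grip_width: 0.061
grip_force: 30.0
```

```bash
python3 - <<'E'
from goal import *
rep();J()
E
```

```text
F cup [ 2.876  2.998 -2.67 ] M [ 0.584 -0.417 -0.067] pos in cup mm [-1.272 -2.281  7.13 ]
j [-0.15   0.42   2.044  0.563  0.329 -2.506] tilt err cup deg [ 0.22  -5.302  0.118]
```

Request:
apply_moves([
  [[0.07, 0.02, -0.13], [0, 0, 0]],
  [[0.14, 0.04, -0.26], [0, 0, 0]],
  [[0.19, 0.06, -0.35], [0, 0, 0]],
  [[0.19, 0.06, -0.35], [0, 0, 0]],
])

```text
time: 11.33
ee_pos: [0.6778, -0.0311, 0.0774]
orientation: [0.212, -0.137, 0.967, 0.029]
wrist_force: [0.3, 2.3, 4.8]
grip_width: 0.0613
grip_force: 30.0
```

```bash
python3 - <<'E'
from goal import *
rep();J()
E
```

```text
F cup [3.185 2.118 3.674] M [ 0.317 -0.001 -0.099] pos in cup mm [-1.379 -2.322  3.531]
j [-0.148  0.427  2.041  0.569  0.325 -2.511] tilt err cup deg [ 0.228 -5.3    0.118]
```

Request:
apply_moves([
  [[0.07, 0.02, -0.13], [0, 0, 0]],
  [[0.1, 0.03, -0.18], [0, 0, 0]],
  [[0.1, 0.03, -0.18], [0, 0, 0]],
])

```text
time: 11.58
ee_pos: [0.6788, -0.031, 0.0758]
orientation: [0.212, -0.137, 0.967, 0.029]
wrist_force: [-2.8, -0.4, 7.5]
grip_width: 0.061
grip_force: 30.0
```

```bash
python3 - <<'E'
from goal import *
rep();J()
E
```

```text
F cup [1.333 0.375 7.94 ] M [ 0.25   0.263 -0.074] pos in cup mm [-1.325 -2.498  1.664]
j [-0.148  0.431  2.039  0.572  0.323 -2.514] tilt err cup deg [ 0.241 -5.289  0.12 ]
```

Request:
apply_moves([
  [[0, 0, 0], [0, 0, 0]],
  [[0, 0, 0], [0, 0, 0]],
  [[0, 0, 0], [0, 0, 0]],
  [[0, 0, 0], [0, 0, 0]],
], claw=1)

```text
time: 11.92
ee_pos: [0.6784, -0.0307, 0.0752]
orientation: [0.212, -0.137, 0.967, 0.029]
wrist_force: [-0.3, 0.2, -0.7]
grip_width: 0.0849
grip_force: 0.0
```

Request:
apply_moves([
  [[-0.34, -0.1, 0.6], [0, 0, 0]],
  [[-0.96, -0.28, 1.73], [0, 0, 0]],
  [[-1.9, -0.56, 3.46], [0, 0, 0]],
  [[-2.9, -0.85, 5.2], [0, 0, 0]],
  [[-3.84, -1.13, 6.93], [0, 0, 0]],
  [[-4.8, -1.4, 8.7], [-1, 4, -2]],
  [[-5.5, -1.6, 11], [-1.5, 9, -5]],
  [[-6, -1.8, 14], [-2, 14, -8]],
])

```text
time: 12.58
ee_pos: [0.6157, -0.0496, 0.2153]
orientation: [0.088, -0.066, 0.994, 0.012]
wrist_force: [0.4, 0.7, -0.7]
grip_width: 0.0914
grip_force: 0.0
```

```bash
sed -i 's/^P=.*/P=(.6807,-.0302,.285)/' goal.py; python3 - <<'E'
from goal import *
J();o=bot.get_obs();print(o['ee_pos'],'to down', np.degrees((R.from_quat([1e-9,0,1,0],scalar_first=True)*R.from_quat(o['orientation'],scalar_first=True).inv()).as_rotvec()))
cal=optics.get_calibration('wrist');pic('wrist')
m=optics.masks_of('wrist','sleeve_center')
for r in m[:2]:print(r['score'],r['box'])
print('sleeve expected top',proj(cal,cup(*P,circ(.031,.028,0,360,5))), 'if 6mm high',proj(cal,cup(*P,circ(.031,.034,0,360,5))))
E
```

```text
j [-0.144  0.183  1.997  0.084  0.796 -1.903] tilt err cup deg [  2.316 -19.759   8.374]
[ 0.616 -0.05   0.215] to down [-1.377 10.089 -7.63 ]
0.75 [236.9, 190.2, 62.8, 60.8]
sleeve expected top [[271.185 253.856]
 [298.414 217.842]
 [262.486 190.767]
 [235.556 226.381]
 [271.185 253.856]] if 6mm high [[271.01  254.666]
 [298.77  217.951]
 [262.145 190.352]
 [234.697 226.652]
 [271.01  254.666]]
```

Request:
apply_moves([
  [[-1.5, -3, 2], [-0.3, 2.5, -2]],
  [[-3.5, -6.5, 2], [-0.7, 5, -4]],
  [[-5.5, -10, 2], [-1, 7.5, -6]],
  [[-7.5, -13.5, 2], [-1.4, 10.1, -7.6]],
  [[-9.5, -17, 2], [-1.4, 10.1, -7.6]],
  [[-11.5, -20.5, 2], [-1.4, 10.1, -7.6]],
  [[-13.5, -24, 1], [-1.4, 10.1, -7.6]],
  [[-15.6, -27.5, -1], [-1.4, 10.1, -7.6]],
])

```text
time: 13.35
ee_pos: [0.4639, -0.3231, 0.2087]
orientation: [0.005, -0.003, 1.0, 0.0]
wrist_force: [1.0, -0.9, 0.3]
grip_width: 0.0911
grip_force: 0.0
```

Request:
apply_moves([
  [[0, -0.5, -1], [0, 0, 0]],
  [[0, -0.5, -1], [0, 0, 0]],
  [[0, -0.5, -1], [0, 0, 0]],
])

```text
time: 13.6
ee_pos: [0.4641, -0.3254, 0.1969]
orientation: [0.003, -0.002, 1.0, 0.002]
wrist_force: [0.8, -0.2, 0.0]
grip_width: 0.0915
grip_force: 0.0
```

```bash
python3 - <<'E'
from goal import *
cal,im=look('w5',[('cross_center',.016),('film_roll_box',.058),('vial_1',.051)])
for q,c,x0 in [('cross_center',[(.031,0),(.031,.016)],[.49,-.345]),('vial_1',[(.0115,0),(.0115,.051)],[.55,-.36])]:
    for r in optics.masks_of('wrist',q)[:1]: print(q,r['score'],r['box'],fit(cal,r['box'],c,x0))
J()
E
```

```text
13.65 [ 0.465 -0.325  0.198] [ 0.004 -0.003  1.     0.002]
cross_center 0.9 [216.3, 168.6, 57.1, 53.8] circ@z 0.016 [ 487.702 -341.143] 32.4997444152832 rect [ 487.482 -341.926] [64.174 62.676] 0.18188917636871338
film_roll_box 0.97 [273.3, 196.2, 69.6, 90.5] circ@z 0.058 [ 522.063 -263.722] 50.29538345336914 rect [ 526.955 -268.147] [83.55  74.399] 50.33317184448242
vial_1 0.62 [211.0, 230.8, 17.9, 33.2] circ@z 0.051 [ 535.495 -369.   ] 19.503795623779297 rect [ 535.513 -368.867] [20.502 38.196] 82.17804718017578
cross_center 0.9 [216.3, 168.6, 57.1, 53.8] (array([ 0.49 , -0.342]), array([ 1.327, -0.602, -1.329,  0.567]))
vial_1 0.62 [211.0, 230.8, 17.9, 33.2] (array([ 0.546, -0.369]), array([-3.198, -2.196,  3.647,  2.12 ]))
j [-0.654  0.191  2.017  0.009  0.929 -2.237] tilt err cup deg [  4.107 -29.323  15.607]
```

View pics/w5.png

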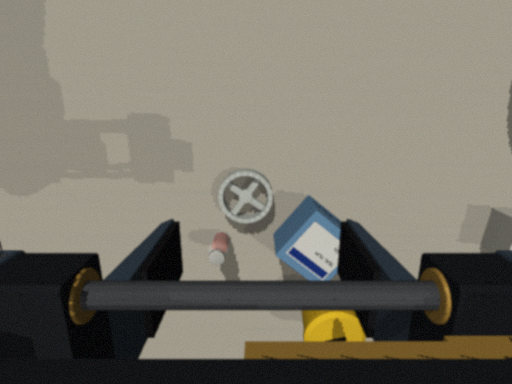

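The cross ring is at (245,197), the pale-capped vial at (219,248) and the blue box at (310,240). I'll close along about 120°, which clears both.

Request:
apply_moves([
  [[1, -0.7, -3], [0, 0, 6]],
  [[2, -1.4, -6], [0, 0, 12]],
  [[2.5, -1.7, -8], [0, 0, 18]],
  [[2.5, -1.7, -9], [0, 0, 24]],
  [[2.5, -1.7, -9], [0, 0, 30]],
  [[2.5, -1.7, -9], [0, 0, 30]],
  [[2.5, -1.7, -9], [0, 0, 30]],
], claw=0.87)

```text
time: 14.48
ee_pos: [0.4898, -0.3425, 0.1075]
orientation: [0.003, -0.26, 0.966, 0.002]
wrist_force: [-0.3, -0.3, -0.2]
grip_width: 0.0793
grip_force: 0.0
```

```bash
python3 - <<'E'
from goal import *
cal=optics.get_calibration('wrist');pic('wrist')
o=bot.get_obs();print(o['ee_pos'],o['grip_width'])
for q,c,x0 in [('cross_center',[(.031,0),(.031,.016)],[.49,-.345]),('vial_1',[(.0115,0),(.0115,.051)],[.55,-.36])]:
    for r in optics.masks_of('wrist',q)[:1]: print(q,r['score'],r['box'],fit(cal,r['box'],c,x0))
Rc=R.from_quat(o['orientation'],scalar_first=True)
Rg=R.from_euler('z',30,degrees=True)*R.from_euler('y',5,degrees=True)*R.from_matrix(np.diag([-1.,1,-1]))
print(np.degrees((Rg*Rc.inv()).as_rotvec()));J()
E
```

```text
[ 0.49  -0.343  0.108] 0.07912151779270336
cross_center 0.76 [224.3, 161.3, 73.2, 74.8] (array([ 0.49, -0.34]), array([ 0.211,  0.882, -0.212, -0.973]))
vial_1 0.75 [193.2, 217.7, 17.0, 47.9] (array([ 0.541, -0.367]), array([-9.081, -1.109, 10.87 ,  1.352]))
[-2.831  4.646 -0.094]
j [-0.653  0.368  1.986  0.011  0.786 -2.758] tilt err cup deg [ -3.774 -29.424 -13.456]
```

Descend 10.3 cm to z = 0.005, +0.2 cm in y, with the 5° pitch, then close.

Request:
apply_moves([
  [[0, 0.2, -2.5], [-2.8, 4.65, 0]],
  [[0, 0.2, -5.5], [-2.8, 4.65, 0]],
  [[0, 0.2, -8], [-2.8, 4.65, 0]],
  [[0, 0.2, -9.5], [-2.8, 4.65, 0]],
  [[0, 0.2, -10.2], [-2.8, 4.65, 0]],
  [[0, 0.2, -10.3], [-2.8, 4.65, 0]],
  [[0, 0.2, -10.3], [-2.8, 4.65, 0]],
])

```text
time: 15.22
ee_pos: [0.4896, -0.341, 0.0048]
orientation: [-0.042, -0.261, 0.964, -0.011]
wrist_force: [0.5, 0.3, -0.2]
grip_width: 0.0795
grip_force: 0.0
```

Request:
apply_moves([
  [[0, 0, 0], [0, 0, 0]],
  [[0, 0, 0], [0, 0, 0]],
  [[0, 0, 0], [0, 0, 0]],
  [[0, 0, 0], [0, 0, 0]],
], claw=0)

```text
time: 15.55
ee_pos: [0.4898, -0.3411, 0.0051]
orientation: [-0.042, -0.261, 0.964, -0.011]
wrist_force: [-0.5, 0.4, 6.8]
grip_width: 0.0607
grip_force: 30.0
```

```bash
python3 - <<'E'
from goal import *
o=bot.get_obs();print(o['ee_pos'],o['orientation'],o['wrist_force'],o['grip_width'],o['grip_force'])
# target: tool pitched +5 about cup y
def g5(h,dx):
    T=cupT(*P);p=T[:3,3]+T[:3,2]*h/1000+T[:3,0]*dx/1000
    Rg=T[:3,:3]@R.from_euler('y',5,degrees=True).as_matrix()@np.diag([-1,1,-1]);Rc=R.from_quat(o['orientation'],scalar_first=True)
    return (p-np.array(o['ee_pos']))*100,np.degrees((R.from_matrix(Rg)*Rc.inv()).as_rotvec())
for h in (100,60): print(h,*g5(h,-.5))
E
```

```text
[ 0.49  -0.341  0.005] [-0.042 -0.261  0.964 -0.011] [-0.457  0.447  6.806] 0.06073522948372298 30.001522034872323
100 [14.246 29.674 15.62 ] [ 11.864 -27.609 -13.621]
60 [16.165 30.237 12.156] [ 11.864 -27.609 -13.621]
```

Request:
apply_moves([
  [[0, 0, 1], [0, 0, 0]],
  [[0, 0, 3.5], [0, 0, 0]],
  [[0, 0, 7], [0, 0, 0]],
  [[0, 0, 11], [0, 0, 0]],
  [[0, 1, 15], [0, 0, 0]],
  [[1, 3, 18], [1.5, -3.5, -1.7]],
  [[2.5, 6, 20], [3, -7, -3.4]],
  [[4, 9, 21], [4.5, -10.5, -5.1]],
])

```text
time: 16.22
ee_pos: [0.5309, -0.2505, 0.2186]
orientation: [0.059, -0.216, 0.975, 0.004]
wrist_force: [1.3, -0.0, -1.7]
grip_width: 0.0606
grip_force: 30.0
```

Request:
apply_moves([
  [[1.5, 3.5, 0], [1.5, -3.5, -1.7]],
  [[3, 7, 0], [3, -7, -3.4]],
  [[4.5, 10.5, 0], [4.5, -10.5, -5.1]],
  [[6, 14, 0], [6, -14, -6.8]],
  [[7.5, 17.5, 0], [7.4, -17.1, -8.5]],
  [[9, 20, -1], [7.4, -17.1, -8.5]],
  [[9.5, 20.5, -2], [7.4, -17.1, -8.5]],
  [[9.5, 20.5, -2], [7.4, -17.1, -8.5]],
])

```text
time: 16.88
ee_pos: [0.624, -0.0439, 0.1931]
orientation: [0.213, -0.14, 0.966, 0.032]
wrist_force: [-1.2, -0.3, -1.7]
grip_width: 0.0609
grip_force: 30.0
```

```bash
cat >> goal.py <<'E'
def gp(h,dx,dy=0,pitch=5):
    o=bot.get_obs();T=cupT(*P);p=T[:3,3]+T[:3,:3]@[dx/1000,dy/1000,h/1000]
    Rg=T[:3,:3]@R.from_euler('y',pitch,degrees=True).as_matrix()@np.diag([-1,1,-1]);Rc=R.from_quat(o['orientation'],scalar_first=True)
    return (p-np.array(o['ee_pos']))*100,np.degrees((R.from_matrix(Rg)*Rc.inv()).as_rotvec())
E
python3 - <<'E'
from goal import *
J();rep()
for h in (110,70): print(*gp(h,-.5))
E
```

```text
j [-0.192  0.163  2.117  0.415  0.509 -2.38 ] tilt err cup deg [-0.209 -5.11  -0.146]
F cup [-1.929  0.04  -0.805] M [ 0.042  0.307 -0.034] pos in cup mm [  8.623   2.759 131.399]
[ 0.346 -0.186 -2.309] [-0.082 -0.138 -0.226]
[ 2.266  0.376 -5.773] [-0.082 -0.138 -0.226]
```

Request:
apply_moves([
  [[0.2, -0.1, -1.2], [-0.1, -0.1, -0.2]],
  [[0.35, -0.19, -2.3], [-0.1, -0.1, -0.2]],
  [[1, 0, -3.5], [-0.1, -0.1, -0.2]],
  [[1.7, 0.2, -4.7], [-0.1, -0.1, -0.2]],
  [[2.27, 0.38, -5.77], [-0.1, -0.1, -0.2]],
  [[2.27, 0.38, -5.77], [-0.1, -0.1, -0.2]],
  [[2.27, 0.38, -5.77], [-0.1, -0.1, -0.2]],
])

```text
time: 17.47
ee_pos: [0.6464, -0.0428, 0.1355]
orientation: [0.214, -0.137, 0.967, 0.03]
wrist_force: [0.1, -0.2, -0.9]
grip_width: 0.0609
grip_force: 30.0
```

```bash
python3 - <<'E'
from goal import *
J();rep()
cal=optics.get_calibration('wrist');pic('wrist','w6')
for h in (50,33): print(*gp(h,-.5))
E
```

```text
j [-0.18   0.289  2.095  0.493  0.408 -2.453] tilt err cup deg [ 0.097 -5.052  0.164]
F cup [-0.392 -0.268 -0.833] M [ 0.051  0.31  -0.065] pos in cup mm [-1.355 -2.423 70.624]
[ 0.966  0.537 -1.822] [0.036 0.015 0.184]
[ 1.782  0.776 -3.294] [0.036 0.015 0.184]
```

View pics/w6.png

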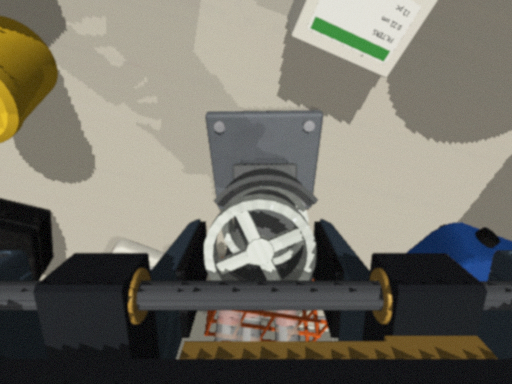

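The cross ring is centred near (260,250) and the cup lip near column 266, so it needs to go about 2.4 mm towards +y.

Request:
apply_moves([
  [[0.0, 0.25, 0.05], [0, 0, 0]],
  [[0.0, 0.25, 0.05], [0, 0, 0]],
  [[0.3, 0.34, -0.5], [0, 0, 0.2]],
  [[0.6, 0.43, -1.1], [0, 0, 0.2]],
  [[0.97, 0.54, -1.82], [0, 0, 0.2]],
  [[0.97, 0.54, -1.82], [0, 0, 0.2]],
  [[0.97, 0.54, -1.82], [0, 0, 0.2]],
])

```text
time: 18.1
ee_pos: [0.6566, -0.0363, 0.1174]
orientation: [0.214, -0.139, 0.966, 0.031]
wrist_force: [0.5, -0.4, -0.0]
grip_width: 0.0608
grip_force: 30.0
```

```bash
python3 - <<'E'
from goal import *
J();rep()
for h in (40,33): print(*gp(h,-.5))
E
```

```text
j [-0.166  0.332  2.08   0.521  0.379 -2.476] tilt err cup deg [-0.018 -5.023 -0.08 ]
F cup [ 0.267 -0.488 -0.194] M [ 0.051  0.294 -0.018] pos in cup mm [-0.339  0.945 49.149]
[ 0.452  0.034 -0.8  ] [ 0.027 -0.016 -0.079]
[ 0.788  0.132 -1.407] [ 0.027 -0.016 -0.079]
```

Request:
apply_moves([
  [[0.12, -0.04, -0.2], [0, 0, 0]],
  [[0.28, -0.01, -0.5], [0, 0, 0]],
  [[0.45, 0.03, -0.8], [0, 0, 0]],
  [[0.6, 0.08, -1.07], [0, 0, 0]],
  [[0.69, 0.1, -1.23], [0, 0, 0]],
  [[0.69, 0.1, -1.23], [0, 0, 0]],
])

```text
time: 18.6
ee_pos: [0.6637, -0.0354, 0.1055]
orientation: [0.214, -0.139, 0.966, 0.03]
wrist_force: [0.0, 0.3, -0.3]
grip_width: 0.0608
grip_force: 30.0
```

```bash
python3 - <<'E'
from goal import *
J();rep()
for h in (32,29): print(*gp(h,-.5))
E
```

```text
j [-0.163  0.362  2.068  0.542  0.362 -2.496] tilt err cup deg [ 0.01  -4.978 -0.083]
F cup [-0.068  0.272 -0.283] M [ 0.037  0.332 -0.008] pos in cup mm [-0.143 -0.247 35.348]
[ 0.124  0.062 -0.308] [ 0.039  0.034 -0.068]
[ 0.268  0.104 -0.568] [ 0.039  0.034 -0.068]
```

No contact on the way in. Lower the last millimetres until it rests.

Request:
apply_moves([
  [[0.05, 0.02, -0.1], [0, 0, 0]],
  [[0.11, 0.05, -0.2], [0, 0, 0]],
  [[0.16, 0.06, -0.31], [0, 0, 0]],
  [[0.21, 0.08, -0.4], [0, 0, 0]],
  [[0.27, 0.1, -0.5], [0, 0, 0]],
  [[0.27, 0.1, -0.5], [0, 0, 0]],
  [[0.27, 0.1, -0.5], [0, 0, 0]],
])

```text
time: 19.18
ee_pos: [0.6665, -0.0346, 0.102]
orientation: [0.215, -0.139, 0.966, 0.03]
wrist_force: [-13.7, -1.7, 17.5]
grip_width: 0.0608
grip_force: 30.0
```

```bash
python3 - <<'E'
from goal import *
rep()
E
```

```text
F cup [-3.009  2.248 21.981] M [0.429 1.04  0.032] pos in cup mm [ 0.615 -0.23  30.834]
```

Request:
apply_moves([
  [[-0.05, -0.01, 0.09], [0, 0, 0]],
  [[-0.05, -0.01, 0.09], [0, 0, 0]],
])

```text
time: 19.35
ee_pos: [0.666, -0.0347, 0.1023]
orientation: [0.215, -0.139, 0.966, 0.03]
wrist_force: [0.3, 0.2, -0.2]
grip_width: 0.0613
grip_force: 30.0
```

Request:
apply_moves([
  [[0, 0, 0], [0, 0, 0]],
  [[0, 0, 0], [0, 0, 0]],
  [[0, 0, 0], [0, 0, 0]],
  [[0, 0, 0], [0, 0, 0]],
], claw=1)

```text
time: 19.68
ee_pos: [0.6659, -0.0346, 0.1018]
orientation: [0.215, -0.139, 0.966, 0.03]
wrist_force: [0.1, 0.1, 0.3]
grip_width: 0.0847
grip_force: 0.0
```

Request:
apply_moves([
  [[-0.34, -0.1, 0.6], [0, 0, 0]],
  [[-0.96, -0.28, 1.73], [0, 0, 0]],
  [[-1.9, -0.56, 3.46], [0, 0, 0]],
  [[-2.9, -0.85, 5.2], [0, 0, 0]],
  [[-3.84, -1.13, 6.93], [-0.5, 3, -2]],
  [[-4.8, -1.4, 8.7], [-1, 8, -5]],
  [[-5.5, -1, 11], [-1.5, 13, -8]],
  [[-6, -0.5, 13], [-2, 18, -11]],
])

```text
time: 20.35
ee_pos: [0.6048, -0.0405, 0.2342]
orientation: [0.059, -0.041, 0.997, 0.013]
wrist_force: [-0.7, 0.6, -0.2]
grip_width: 0.0913
grip_force: 0.0
```

```bash
python3 - <<'E'
from goal import *
J();o=bot.get_obs();print(o['ee_pos'],'to down', np.degrees((R.from_quat([1e-9,0,1,0],scalar_first=True)*R.from_quat(o['orientation'],scalar_first=True).inv()).as_rotvec()))
cal=optics.get_calibration('wrist');pic('wrist')
for r in optics.masks_of('wrist','cross_center')[:2]:print(r['score'],r['box'])
p=proj(cal,cup(*P,circ(.031,.044,0,360)));print('expected',p.min(0),p.max(0)-p.min(0))
E
```

```text
j [-0.125  0.162  1.978  0.057  0.89  -1.812] tilt err cup deg [  2.539 -22.991  11.371]
[ 0.605 -0.041  0.234] to down [-1.461  6.757 -4.74 ]
0.6 [226.0, 197.6, 64.8, 60.9]
expected [225.841 197.847] [62.12 62.74]
```

Request:
apply_moves([
  [[-1, 4, 0], [-0.4, 2, -1.5]],
  [[-2.5, 7.8, 0], [-0.8, 4, -3]],
  [[-4, 11.6, 0], [-1.2, 5.5, -4]],
  [[-5.5, 15.4, 0], [-1.5, 6.8, -4.7]],
  [[-7, 19.2, 0], [-1.5, 6.8, -4.7]],
  [[-8.5, 23, 0], [-1.5, 6.8, -4.7]],
  [[-10, 26.8, 0], [-1.5, 6.8, -4.7]],
  [[-11.5, 30.6, -1], [-1.5, 6.8, -4.7]],
])

```text
time: 21.12
ee_pos: [0.4904, 0.2678, 0.2229]
orientation: [0.003, -0.003, 1.0, 0.002]
wrist_force: [0.9, -0.4, 0.5]
grip_width: 0.0911
grip_force: 0.0
```

Request:
apply_moves([
  [[-1.5, 3.8, -1], [0, 0, 0]],
  [[-3, 7.6, -2], [0, 0, 0]],
  [[-3, 9.5, -3], [0, 0, 0]],
  [[-3, 9.5, -3], [0, 0, 0]],
  [[-3, 9.5, -3], [0, 0, 0]],
  [[-3, 9.5, -3], [0, 0, 0]],
])

```text
time: 21.62
ee_pos: [0.4609, 0.3603, 0.1918]
orientation: [0.001, -0.003, 1.0, 0.001]
wrist_force: [-0.2, -0.0, 1.2]
grip_width: 0.0915
grip_force: 0.0
```

```bash
python3 - <<'E'
from goal import *
cal,im=look('w7',[('slides_box',.052),('dish_1',.014)])
for q,c,x0 in [('collar_center',[(.031,0),(.031,.012),(.024,.038)],[.49,.365]),('dish_1',[(.03,0),(.03,.014)],[.55,.41])]:
    for r in optics.masks_of('wrist',q)[:1]: print(q,r['score'],r['box'],fit(cal,r['box'],c,x0))
J()
E
```

```text
21.6667 [0.461 0.36  0.192] [ 0.001 -0.002  1.     0.002]
slides_box 0.71 [179.1, 197.7, 60.7, 82.6] circ@z 0.052 [520.961 312.334] 46.443321228027344 rect [522.    311.161] [88.157 44.915] 26.661996841430664
dish_1 0.68 [281.9, 229.6, 49.6, 51.1] circ@z 0.014 [555.698 414.516] 31.914438247680664 rect [555.227 415.965] [63.318 58.278] 16.552318572998047
collar_center 0.76 [240.1, 176.3, 52.0, 52.8] (array([0.492, 0.368]), array([-1.162, -2.218,  1.165,  2.272]))
dish_1 0.68 [281.9, 229.6, 49.6, 51.1] (array([0.56 , 0.418]), array([-0.634,  0.64 ,  0.613, -0.647]))
j [ 0.623  0.227  1.983  0.001  0.927 -0.953] tilt err cup deg [  4.052 -29.597  15.76 ]
```

View pics/w7.png

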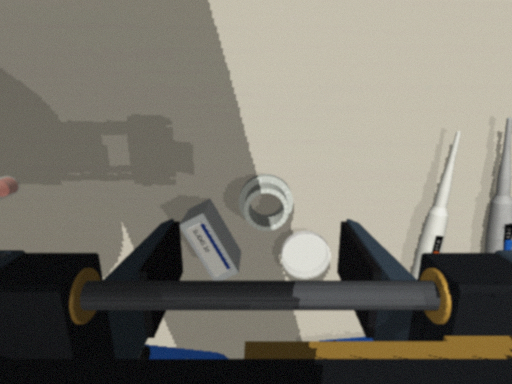

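The collared ring is at (267,202), with the grey carton at (210,243) and the dish at (305,253). I'll close along 75° with a reduced opening.

Request:
apply_moves([
  [[1, 0.3, -3], [0, 0, -5]],
  [[2, 0.6, -6], [0, 0, -10]],
  [[3, 0.8, -8], [0, 0, -15]],
  [[3.1, 0.8, -9], [0, 0, -15]],
  [[3.1, 0.8, -9], [0, 0, -15]],
  [[3.1, 0.8, -9], [0, 0, -15]],
  [[3.1, 0.8, -9], [0, 0, -15]],
], claw=0.66)

```text
time: 22.45
ee_pos: [0.4923, 0.3692, 0.1034]
orientation: [0.002, 0.127, 0.992, 0.002]
wrist_force: [-0.7, 0.5, 0.7]
grip_width: 0.0601
grip_force: 0.0
```

```bash
python3 - <<'E'
from goal import *
cal=optics.get_calibration('wrist');pic('wrist')
o=bot.get_obs();print(o['ee_pos'],o['grip_width'])
for q,c,x0 in [('collar_center',[(.031,0),(.031,.012),(.024,.038)],[.49,.365])]:
    for r in optics.masks_of('wrist',q)[:1]: print(q,r['score'],r['box'],fit(cal,r['box'],c,x0))
Rc=R.from_quat(o['orientation'],scalar_first=True)
Rg=R.from_euler('z',-15,degrees=True)*R.from_matrix(np.diag([-1.,1,-1]))
print(np.degrees((Rg*Rc.inv()).as_rotvec()))
E
```

```text
[0.492 0.369 0.104] 0.06008920812557587
collar_center 0.85 [219.0, 161.3, 76.4, 75.9] (array([0.491, 0.368]), array([ 1.73 , -0.758, -1.728,  0.639]))
[-0.184  0.274 -0.395]
```

Request:
apply_moves([
  [[-0.1, -0.1, -2.5], [-0.2, 0.3, -0.4]],
  [[-0.1, -0.1, -5.5], [-0.2, 0.3, -0.4]],
  [[-0.1, -0.1, -7.5], [-0.2, 0.3, -0.4]],
  [[-0.1, -0.1, -8.6], [-0.2, 0.3, -0.4]],
  [[-0.1, -0.1, -8.8], [-0.2, 0.3, -0.4]],
  [[-0.1, -0.1, -8.8], [-0.2, 0.3, -0.4]],
  [[-0.1, -0.1, -8.8], [-0.2, 0.3, -0.4]],
])

```text
time: 23.13
ee_pos: [0.4917, 0.3686, 0.0154]
orientation: [-0.0, 0.131, 0.991, -0.0]
wrist_force: [0.3, -1.3, 0.4]
grip_width: 0.06
grip_force: 0.0
```

Request:
apply_moves([
  [[0, 0, 0], [0, 0, 0]],
  [[0, 0, 0], [0, 0, 0]],
  [[0, 0, 0], [0, 0, 0]],
  [[0, 0, 0], [0, 0, 0]],
], claw=0)

```text
time: 23.47
ee_pos: [0.4916, 0.3685, 0.0151]
orientation: [-0.0, 0.131, 0.991, -0.0]
wrist_force: [-1.5, -0.7, 8.1]
grip_width: 0.0473
grip_force: 30.0
```

```bash
python3 - <<'E'
from goal import *
o=bot.get_obs();print(o['ee_pos'],o['orientation'],o['wrist_force'],o['grip_width'],o['grip_force'])
for h in (140,75): print(*gp(h,0,0,0))
E
```

```text
[0.492 0.368 0.015] [-0.     0.131  0.991 -0.   ] [-1.499 -0.658  8.053] 0.04725644663553697 30.002141897566617
[ 12.196 -41.833  18.114] [  0.367 -30.408  30.706]
[ 15.315 -40.92   12.485] [  0.367 -30.408  30.706]
```

Request:
apply_moves([
  [[0, 0, 1], [0, 0, 0]],
  [[0, 0, 3.5], [0, 0, 0]],
  [[0, 0, 7], [0, 0, 0]],
  [[0, 0, 11], [0, 0, 0]],
  [[0, -1, 15], [0, 0, 0]],
  [[0.5, -3.5, 18], [0, -3, 3]],
  [[1.5, -7, 20], [0.1, -6, 6]],
  [[2.5, -11, 20], [0.1, -9, 9]],
])

```text
time: 24.13
ee_pos: [0.5181, 0.2586, 0.2197]
orientation: [0.081, 0.051, 0.995, 0.012]
wrist_force: [1.6, 0.2, -1.2]
grip_width: 0.0472
grip_force: 30.0
```

Request:
apply_moves([
  [[1, -3.9, 0], [0, -3, 3]],
  [[2, -7.8, 0], [0.1, -6, 6]],
  [[3, -11.7, 0], [0.1, -9, 9]],
  [[4.3, -15.6, 0], [0.2, -12, 12]],
  [[5.6, -19.5, 0], [0.2, -15, 15]],
  [[6.9, -23.4, 0], [0.3, -18, 18]],
  [[8.2, -27.3, 0], [0.3, -20, 20]],
  [[9.7, -30.8, -1], [0.3, -21.4, 21.7]],
])

```text
time: 24.8
ee_pos: [0.5915, 0.0087, 0.2119]
orientation: [0.246, -0.127, 0.96, 0.038]
wrist_force: [0.7, 1.1, -1.6]
grip_width: 0.0476
grip_force: 30.0
```

Request:
apply_moves([
  [[0, 0, -0.8], [0, 0, 0]],
  [[0, 0, -0.8], [0, 0, 0]],
  [[0, 0, -0.8], [0, 0, 0]],
])

```text
time: 25.05
ee_pos: [0.5908, 0.0105, 0.2025]
orientation: [0.244, -0.126, 0.961, 0.038]
wrist_force: [-1.0, -0.5, -1.0]
grip_width: 0.0471
grip_force: 30.0
```

```bash
python3 - <<'E'
from goal import *
J();rep()
for h in (110,80): print(*gp(h,0,0,0))
E
```

```text
j [-0.105  0.073  2.216  0.458  0.425 -2.314] tilt err cup deg [ 0.003 -1.424  1.448]
F cup [-1.417 -0.167 -0.357] M [ 0.03   0.383 -0.035] pos in cup mm [ -1.005  64.294 147.844]
[ 3.707 -5.614 -3.227] [-0.292 -1.57   1.256]
[ 5.147 -5.192 -5.825] [-0.292 -1.57   1.256]
```

Request:
apply_moves([
  [[1, -2.5, 0], [-0.1, -0.5, 0.4]],
  [[2.5, -5, -1], [-0.3, -1, 0.8]],
  [[3.7, -5.6, -3.2], [-0.3, -1.6, 1.25]],
  [[4.4, -5.4, -4.5], [-0.3, -1.6, 1.25]],
  [[5.15, -5.2, -5.8], [-0.3, -1.6, 1.25]],
  [[5.15, -5.2, -5.8], [-0.3, -1.6, 1.25]],
  [[5.15, -5.2, -5.8], [-0.3, -1.6, 1.25]],
  [[5.15, -5.2, -5.8], [-0.3, -1.6, 1.25]],
])

```text
time: 25.72
ee_pos: [0.6429, -0.041, 0.1456]
orientation: [0.257, -0.138, 0.956, 0.037]
wrist_force: [0.6, -0.4, -1.0]
grip_width: 0.0474
grip_force: 30.0
```

```bash
python3 - <<'E'
from goal import *
J();rep()
for h in (70,65): print(*gp(h,0,0,0))
E
```

```text
j [-0.197  0.258  2.14   0.734  0.355 -2.7  ] tilt err cup deg [ 0.006  0.126 -0.14 ]
F cup [-0.111 -0.577 -1.061] M [ 0.031  0.433 -0.006] pos in cup mm [ 1.299  0.274 80.784]
[ 0.417  0.094 -0.999] [ 0.037  0.142 -0.118]
[ 0.657  0.164 -1.432] [ 0.037  0.142 -0.118]
```

Request:
apply_moves([
  [[-0.1, -0.03, -0.06], [0, 0.1, -0.1]],
  [[0.1, 0.0, -0.45], [0, 0.1, -0.1]],
  [[0.4, 0.09, -0.97], [0, 0.1, -0.1]],
  [[0.55, 0.13, -1.2], [0, 0.1, -0.1]],
  [[0.66, 0.16, -1.42], [0, 0.1, -0.1]],
  [[0.66, 0.16, -1.42], [0, 0.1, -0.1]],
  [[0.66, 0.16, -1.42], [0, 0.1, -0.1]],
])

```text
time: 26.3
ee_pos: [0.6494, -0.0402, 0.1301]
orientation: [0.256, -0.137, 0.956, 0.036]
wrist_force: [-0.1, 0.1, -1.5]
grip_width: 0.0472
grip_force: 30.0
```

```bash
python3 - <<'E'
from goal import *
J();rep()
for h in (61,58): print(*gp(h,0,0,0))
E
```

```text
j [-0.192  0.295  2.13   0.772  0.334 -2.736] tilt err cup deg [ 0.053 -0.022  0.019]
F cup [-0.815  0.144 -1.314] M [ 0.074  0.464 -0.011] pos in cup mm [-0.834 -0.784 64.148]
[ 0.198  0.14  -0.231] [ 0.041 -0.011  0.043]
[ 0.342  0.182 -0.491] [ 0.041 -0.011  0.043]
```

Request:
apply_moves([
  [[0.05, 0.1, 0.02], [0, 0, 0]],
  [[0.1, 0.11, -0.06], [0, 0, 0]],
  [[0.15, 0.13, -0.15], [0, 0, 0]],
  [[0.2, 0.14, -0.23], [0, 0, 0]],
  [[0.25, 0.155, -0.32], [0, 0, 0]],
  [[0.25, 0.155, -0.32], [0, 0, 0]],
  [[0.25, 0.155, -0.32], [0, 0, 0]],
])

```text
time: 26.88
ee_pos: [0.652, -0.0386, 0.1272]
orientation: [0.256, -0.137, 0.956, 0.036]
wrist_force: [0.1, 0.3, -1.4]
grip_width: 0.0472
grip_force: 30.0
```

```bash
python3 - <<'E'
from goal import *
J();rep(58)
E
```

```text
j [-0.189  0.303  2.126  0.78   0.329 -2.741] tilt err cup deg [ 0.062 -0.003  0.01 ]
F cup [-0.535  0.263 -1.359] M [0.105 0.399 0.006] pos in cup mm [ 0.185 -0.035 60.119]
58 [ 0.085  0.029 -0.193] [0.048 0.011 0.039]
```

Request:
apply_moves([
  [[0.05, 0.01, -0.09], [0, 0, 0]],
  [[0.1, 0.03, -0.17], [0, 0, 0]],
  [[0.14, 0.04, -0.26], [0, 0, 0]],
  [[0.17, 0.05, -0.3], [0, 0, 0]],
  [[0.17, 0.05, -0.3], [0, 0, 0]],
  [[0.17, 0.05, -0.3], [0, 0, 0]],
])

```text
time: 27.38
ee_pos: [0.6538, -0.0383, 0.1252]
orientation: [0.257, -0.137, 0.956, 0.036]
wrist_force: [-15.2, -2.6, 18.8]
grip_width: 0.0475
grip_force: 30.0
```

```bash
python3 - <<'E'
from goal import *
J();rep(58)
E
```

```text
j [-0.188  0.309  2.123  0.789  0.325 -2.749] tilt err cup deg [ 0.072  0.06  -0.007]
F cup [-3.883  1.816 23.931] M [0.449 0.939 0.044] pos in cup mm [ 0.77  -0.215 57.492]
58 [-0.094 -0.005  0.006] [0.046 0.077 0.03 ]
```

Request:
apply_moves([
  [[-0.05, -0.01, 0.09], [0, 0, 0]],
  [[-0.05, -0.01, 0.09], [0, 0, 0]],
])

```text
time: 27.55
ee_pos: [0.6533, -0.0383, 0.1254]
orientation: [0.256, -0.137, 0.956, 0.036]
wrist_force: [0.1, 0.3, -2.0]
grip_width: 0.0476
grip_force: 30.0
```

Request:
apply_moves([
  [[0, 0, 0], [0, 0, 0]],
  [[0, 0, 0], [0, 0, 0]],
  [[0, 0, 0], [0, 0, 0]],
  [[0, 0, 0], [0, 0, 0]],
  [[0, 0, 0], [0, 0, 0]],
], claw=0.9)

```text
time: 27.97
ee_pos: [0.6533, -0.0382, 0.1251]
orientation: [0.256, -0.137, 0.956, 0.036]
wrist_force: [-1.2, 0.3, -1.3]
grip_width: 0.078
grip_force: 0.0
```

Request:
apply_moves([
  [[-0.34, -0.1, 0.6], [0, 0, 0]],
  [[-0.96, -0.28, 1.73], [0, 0, 0]],
  [[-1.9, -0.56, 3.46], [0, 0, 0]],
  [[-2.9, -0.85, 5.2], [0, 0, 0]],
  [[-3.84, -1.13, 6.93], [0, 3, 0]],
  [[-4.5, -1.4, 9], [0, 8, 0]],
  [[-4.5, -1.4, 11], [0, 13, 0]],
  [[-4.5, -1.4, 11], [0, 13, 0]],
])

```text
time: 28.63
ee_pos: [0.6112, -0.0534, 0.2412]
orientation: [0.147, -0.132, 0.979, 0.05]
wrist_force: [1.6, -0.1, 1.5]
grip_width: 0.0817
grip_force: 0.0
```

```bash
python3 - <<'E'
from goal import *
J();cal=optics.get_calibration('wrist');im=pic('wrist')
for r in optics.masks_of('wrist','collar_center')[:2]:print(r['score'],r['box'])
i=cv2.cvtColor(im,4)
def dr(Q,c):
    cv2.polylines(i,[np.int32(proj(cal,Q))],True,c,1)
dr(cup(*P,circ(.024,.082,0,360)),(0,255,0));dr(cup(*P,circ(.031,.056,0,360)),(0,0,255))
s=cv2.cvtColor(optics.camera('side'),4)[140:240,230:330]
cv2.imwrite('pics/end.png',np.hstack([i[:,120:400],cv2.resize(s,None,fx=3.84,fy=3.84,interpolation=2)]))
E
```

```text
j [-0.209  0.116  2.04   0.281  0.757 -2.23 ] tilt err cup deg [ -2.9   -12.394   1.812]
0.68 [223.9, 166.3, 67.9, 61.1]
```

View pics/end.png

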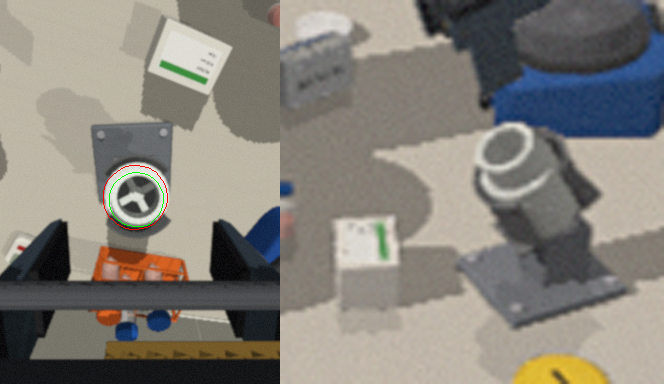

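The wrist view shows the collared ring seated on the predicted outline at about (256,196). The side crop shows it square in the cup with the collar standing out, and the gripper is clear.

```bash
python3 -c "
from workcell import workorder
print(workorder.job_done())"
```

```text
the job is handed in; nothing more can be done
None
```

The sleeve, then the cross ring, then the collared ring are seated in the holder, collar facing out. The job was handed in at about 29 s with no boxes, vials or dish knowingly touched; while lowering the sleeve, joint 5 sat at its lower limit (it read 0.309 against 0.31) until I re-pitched the tool.

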